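Close up the ink station

TASK

With the fingertips only, without taking hold of anything, close up the ink station: push the drawer that holds the ink jars fully home, and push the standing lid of the wooden palette box over until it lies shut, in either order and without slamming them. Leave the drawer with the hand rollers open just as it stands, and leave the jar, tape roll, squeeze bottle and palette knife where they are.

Things in the scene. Friction and masses are not known exactly. Their poses are not given: they have to be found in the camera images.
- ink_drawer (a joint): How far the ink drawer is pulled out, m: 0 = fully home, its front touching the unit; starts 0.06 to 0.10. The drawer holds six small black-capped jars. It slides with about 2 N of friction, stays where it is left and has a hard stop at 0.
- ink_front (a point): Centre of the outer face of the ink drawer's front panel, moving with the drawer, 52 mm above the table. Panel 166 wide (y), 88 high (z from 8 to 96 mm above the table), 10 thick. Axes of the unit: x points into the unit (the closing direction), z up. In the middle of the face a steel pull 64 wide and 12 high juts out 18 mm toward -x, its centre 17 mm above this point.
- roller_drawer (a joint): How far the roller drawer is pulled out, m: starts 0.06 to 0.10 and must stay as it is. It holds two hand rollers with wooden handles.
- roller_front (a point): Centre of the outer face of the roller drawer's front panel; same shape, height and axes as ink_front.
- ink_unit: Fixed sage-green steel unit of the ink drawer, 200 deep (x), 170 wide (y), 100 high. Origin: on the table, under the centre of its front opening; x points to its back, z up. Which of the three places side by side it stands in varies.
- roller_unit: Fixed unit of the roller drawer, identical to ink_unit outside; same origin and axes.
- palette_box: Fixed open wooden box, 150 (x) by 170 (y) by 60 high, walls 8. Origin: centre of its underside; x points from the hinge side, which is nearest the robot, to the other side.
- palette_lid (a joint): Lid angle, rad: 0 = lying shut on the box, 1.57 = upright, more = leaning back over the hinge toward the robot; starts 1.35 to 1.7. The hinge is stiff: the lid stays wherever it is left and has to be pushed all the way down (2 to 4 N near its edge); hard stop at 0.
- lid_hinge (a point): Middle of the hinge line, on the near rim of the box, 60 mm above the table. Turns with the lid: x points along the lid to its free edge, y along the hinge, z out of the lid's outer face (up when shut, toward the robot when upright). The lid is a plain wooden panel 150 (x) by 170 (y), its inner face 1 mm and outer face 11 mm above this point along z.
- lid_edge (a point): Middle of the lid's free edge, mid-thickness (150 mm from the hinge line); axes as lid_hinge. A brass tab 40 wide and 8 thick sticks out 15 mm beyond it.
- jar: Loose white jar with a black cap, 52 across, 65 high, standing on top of the ink unit; origin at its base. Leave alone.
- tape: Loose cardboard tape roll, 84 across, 25 high, lying on top of the roller unit; origin at its base. Leave alone.
- squeeze: Loose white squeeze bottle, 54 across, 150 high, standing on the table off to the robot's right; origin at its base. Leave alone.
- knife: Loose palette knife, 200 long, lying on the table off to the robot's left; handle to its -x. Leave alone.

How it is judged:
By the outcome, as a careful person would: the job done as asked, in the order asked, and still so for the second after the job is handed in, with the robot touching nothing.
It also fails if it takes over 48 s, if anything falls off the work surface, if the arm or the gripper's body presses on something with over 40 N, if the wrist force passes 120 N, or if a joint passes its speed limit or range.

ROBOT

A 6-joint arm with a two-finger parallel gripper is mounted at the origin on the work surface. World frame = base frame: x ahead of the robot, y to its left, z up, the work surface at z = 0. Lengths are in m, angles in rad, forces in N, time in s.
With the tool pointing down it reaches from about 0.3 to 0.875 m from the base axis. Payload 6.4 kg.
Tool frame: the origin (TCP) lies at the very end of the fingers, on their centre line; the grasp point (between the pads) lies 19 mm behind it; z points along the fingers, y is the line along which they close (so a half turn about z gives the same grasp; the last joint's range is limited). The gripper opens to 85 mm and grips with 20 to 120 N. Pads are 22 mm wide; open, the fingers measure 114 mm over their backs; the gripper's body (76 mm by 85 mm) begins 54 mm behind the grasp point. The pads swing forward as they close: fully open they stand 13 mm farther back than shut.
Start: joints at [-1.513, 0.181, 1.607, -0, 1.354, -0.206], TCP at [0.15, -0.555, 0.231] pointing down, gripper open.
Joint ranges: [-2.99, 2.99], [-0.89, 2.07], [0.3, 2.58], [-1.14, 4.28], [0, 2.63], [-3.12, 3.12]. Speed limits (rad/s): [2.57, 2.57, 3.01, 3.14, 3.14, 3.14].

INTERFACE

Orientations are given as a unit quaternion [w, x, y, z].
In Python, from bench import ctrl, eyes, get_obs gives the robot as it stands (ctrl), with the cameras (eyes) and the readings as plain functions.
- The arm moves only by the shell command python3 jog.py 'ROWS'. ROWS is a JSON list of rows, 1 to 10 of them, each of 7 numbers: dx, dy, dz in m, then a rotation vector rx, ry, rz in rad, then the opening from 0.0 (shut) to 1.0 (fully open); each row is the pose to reach, as a shift and turn from the pose commanded when the command began, along the tool's axes at that moment; what a row does not reach only later rows make up. A row lasts 1/8 s, in which the tool goes at most 0.0625 m and 0.188 rad, less where a joint would pass 70% of its speed; a pose out of reach is approached as far as the arm can. The fingers move at their own pace and stop on an object; the grip force is fixed at half the most. Time passes only in rows, so rows that do not move let the fingers close. It prints the time, the measured TCP pose, the force, the opening and the grip force at its end.
- get_obs(): the state, without advancing time (a new reading comes with each control period).
- eyes.camera(name): name is "side" or "top" or "wrist"; returns the picture (480x640x3 uint8, blue, green, red); there is no depth.
- eyes.camera_params(name): a dict with "fovy" (degrees; the focal length in pixels is half the picture's height over the tangent of half this angle, whatever the lens; pixels are square), "cx", "cy" (the principal point, pixels), "view" (4x4, takes a point from world to camera coordinates). Camera axes: x right, y up, looking along -z (the intrinsics and any distortion apply to the point x, -y, -z); pixel columns grow to the right and rows downward; lengths in m; the calibration is good to about 2 mm. The wrist camera is an equidistant fisheye: a pixel r from the principal point sees the ray r / f radians off the axis. A picture is of the moment at which its call begins: read the wrist's pose just before it. camera_params takes no time and is no camera call; for the wrist camera it gives the pose at the moment of the call.
- ctrl.hand_in(): hands the job in; it is judged then, once.
The state is a dict: "time_s": time; "q": joint angles; "dq": joint speeds; "joint_efforts": joint torques, N m; "eef_pos": TCP position; "eef_rot": TCP orientation; "wrist_force": force on the tool from outside, world axes, zero at the start; "torque": the same for the moment, N m; "opening": opening from 0.0 (shut) to 1.0 (fully open); "grasp_force": force on a finger pad.
Only numpy, scipy, OpenCV 4.12 (cv2) and the standard library are available. Lean on these libraries where they do the work, as an engineer would, in place of code of your own. Each camera call takes 0.05 s, during which the arm holds its last target. There are 200 camera calls.

## Working session

There is one attempt and no reset: what is moved stays moved. The work goes in short steps, Python scripts to look and compute and a shell command to move; the robot and the scene stay as the last step left them, time stands still between calls to the robot, and variables do not carry over. Pictures are saved under pics/ and viewed, at most 10 in all, crops included, and the job is handed in when it is done.

```bash
ls; mkdir -p pics; python3 - <<'E'
from bench import ctrl, eyes, get_obs
import cv2
for n in("top","side"):
    cv2.imwrite(f"pics/{n}0.png",eyes.camera(n)); p=eyes.camera_params(n); print(n,p)
o=get_obs(); print(o)
E
```

```text
bench.py
jog.py
pics
top {'fovy': 45.325555063377585, 'cx': 317.4317911890511, 'cy': 230.0775389288892, 'view': array([[ 2.30953098e-02, -9.99731782e-01,  1.72333996e-03,
        -2.41558462e-02],
       [ 9.92821897e-01,  2.31379567e-02,  1.17342730e-01,
        -5.95679101e-01],
       [-1.17351131e-01, -9.99097059e-04,  9.93089983e-01,
        -1.71107476e+00],
       [ 0.00000000e+00,  0.00000000e+00,  0.00000000e+00,
         1.00000000e+00]])}
side {'fovy': 47.7668997489013, 'cx': 314.9665813533905, 'cy': 246.0376795325226, 'view': array([[-0.99555048, -0.09421768,  0.00150817,  0.5909676 ],
       [ 0.06648518, -0.69099323,  0.71979725, -0.10877265],
       [-0.0667755 ,  0.71669477,  0.69418272, -1.38287468],
       [ 0.        ,  0.        ,  0.        ,  1.        ]])}
{'time_s': 0.1, 'q': array([-1.51330522e+00,  1.81468431e-01,  1.60789613e+00,  1.83480171e-05,
        1.35378316e+00, -2.06334366e-01]), 'dq': array([ 0.00024609, -0.00123191, -0.00123125, -0.00118671, -0.00084321,
       -0.00052339]), 'joint_efforts': array([ 8.81136111e-05, -4.45876765e+01, -3.52241385e+01, -3.76939834e-04,
        4.09551663e-03, -6.16349084e-06]), 'eef_pos': array([ 0.14992099, -0.5546101 ,  0.23047903]), 'eef_rot': array([-7.74712997e-04,  9.91312085e-01,  1.31528494e-01,  6.67442402e-05]), 'wrist_force': array([-0.12668508, -0.02110486,  1.05015294]), 'torque': array([0.02187499, 0.05110351, 0.05856222]), 'grasp_force': 0.0, 'opening': 0.9985573446114825}
```

View pics/top0.png

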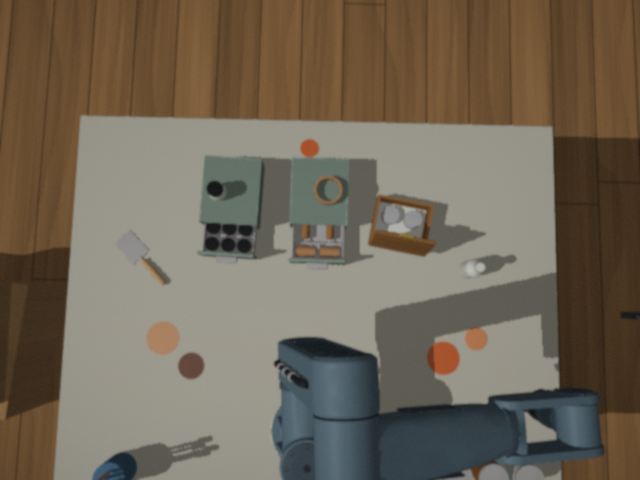

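View pics/side0.png

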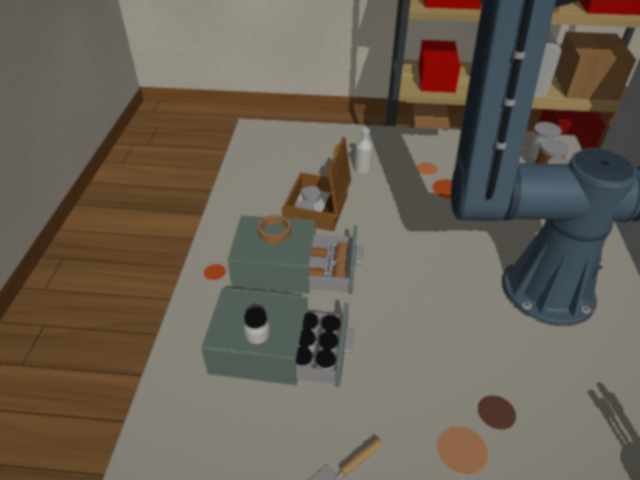

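The ink drawer is at top-view px (228,240), the roller drawer at (318,245), and the palette box at (400,222) with its lid up. I'll enlarge both views to read corners.

```bash
python3 - <<'E'
import cv2
a=cv2.imread("pics/top0.png")[145:285,190:450]; cv2.imwrite("pics/topc.png",cv2.resize(a,None,fx=3,fy=3,interpolation=cv2.INTER_CUBIC))
a=cv2.imread("pics/side0.png")[130:390,195:375]; a=cv2.convertScaleAbs(a,alpha=1.5);cv2.imwrite("pics/sidec.png",cv2.resize(a,None,fx=2.3,fy=2.3,interpolation=cv2.INTER_CUBIC))
E
```

```text
(no output)
```

View pics/topc.png

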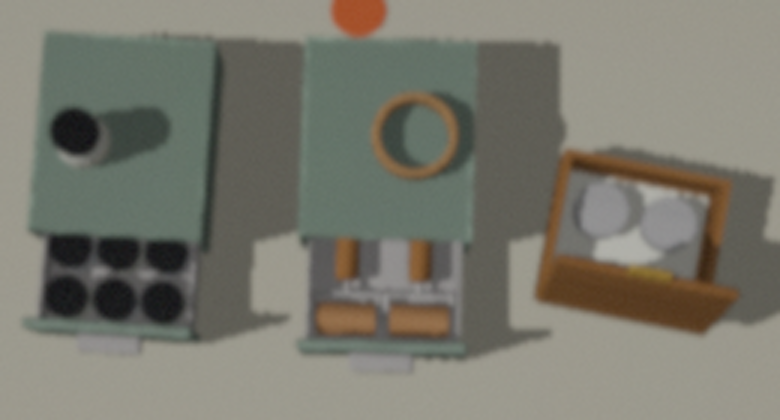

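View pics/sidec.png

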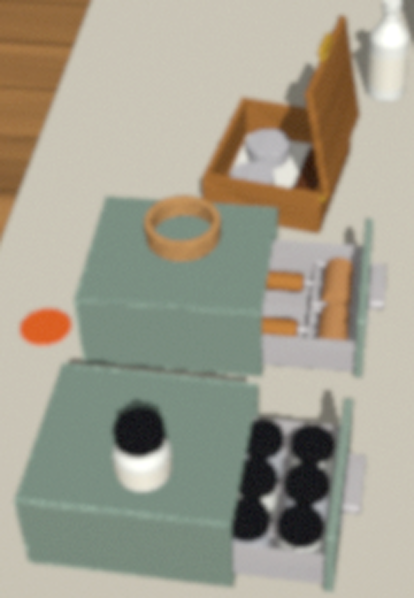

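Crop readings, top view. Ink panel outer top edge: (27,330)–(197,340). Ink unit front: (32,233)–(205,247). Roller panel: (300,354)–(465,354). Box far rim: (568,152)–(730,182). Lid free edge: (553,258)–(738,292). Lid bottom: (540,298)–(703,332). In the side crop, the lid's top edge runs from (343,18) to (357,112), and the box's bottom-near corner is at (322,226).

```bash
cat > h.py <<'E'
import numpy as np
from bench import ctrl, eyes, get_obs
def ray(n,u,v):
    p=eyes.camera_params(n); f=240/np.tan(np.radians(p["fovy"])/2); V=p["view"]; R=V[:3,:3]
    d=R.T@np.array([(u-p["cx"])/f,-(v-p["cy"])/f,-1]); return -R.T@V[:3,3],d
def atz(n,u,v,z):
    c,d=ray(n,u,v); return (c+d*(z-c[2])/d[2]).round(4)
def tri(a,b):
    (c,d),(e,g)=ray(*a),ray(*b); s=np.linalg.lstsq(np.stack([d,-g],1),e-c,rcond=None)[0]
    return ((c+s[0]*d+e+s[1]*g)/2).round(4), np.linalg.norm(c+s[0]*d-e-s[1]*g).round(4)
T=lambda u,v:("top",190+u/3,145+v/3)
S=lambda u,v:("side",195+u/2.3,130+v/2.3)
E
python3 - <<'E'
from h import *
for n,u,v,z in [("ink panel L",27,330,.096),("R",197,340,.096),("unit F L",32,233,.1),("R",205,247,.1),("B L",45,33,.1),("R",218,42,.1),
 ("roll panel L",300,354,.096),("R",465,354,.096),("unit F L",301,240,.1),("R",474,241,.1),("box far L",568,152,.06),("R",730,182,.06),
 ("lid bot L",540,298,.06),("R",703,332,.06),("lid top L",553,258,.21),("R",738,292,.21)]:
    print(n,atz(*T(u,v),z))
for n,u,v,z in [("S ink panel near",330,588,.008),("S ink panel topL",331,585,.008),("top R",348,400,.096),("unit FL top",236,533,.1),("unit FR top",258,383,.1),("box near-left rim",325,190,.06),("far left rim",203,180,.06)]:
    print(n,atz(*S(u,v),z))
print("lid topL tri",tri(T(553,258),S(357,112)),"topR",tri(T(738,292),S(343,18)))
E
```

```text
ink panel L [0.5077 0.3331 0.096 ]
R [0.5018 0.1676 0.096 ]
unit F L [0.6023 0.3319 0.1   ]
R [0.5925 0.1626 0.1   ]
B L [0.802  0.3284 0.1   ]
R [0.7969 0.157  0.1   ]
roll panel L [0.4905 0.0672 0.096 ]
R [ 0.4942 -0.0929  0.096 ]
unit F L [0.6015 0.0692 0.1   ]
R [ 0.6045 -0.0995  0.1   ]
box far L [ 0.702  -0.1946  0.06  ]
R [ 0.6752 -0.3575  0.06  ]
lid bot L [ 0.5539 -0.1683  0.06  ]
R [ 0.5238 -0.3306  0.06  ]
lid top L [ 0.5765 -0.1659  0.21  ]
R [ 0.5493 -0.3344  0.21  ]
S ink panel near [0.5108 0.3363 0.008 ]
S ink panel topL [0.5101 0.3331 0.008 ]
top R [0.5058 0.1799 0.096 ]
unit FL top [0.5966 0.3457 0.1   ]
unit FR top [0.5955 0.17   0.1   ]
box near-left rim [ 0.5509 -0.1762  0.06  ]
far left rim [ 0.7    -0.1806  0.06  ]
lid topL tri (array([ 0.5478, -0.1647,  0.1934]), np.float64(0.061)) topR (array([ 0.5469, -0.3361,  0.2006]), np.float64(0.0068))
```

Sizes agree: unit 170 wide and 200 deep, box 150 by about 165, ink drawer about 83 mm out. The lid leans slightly forward (about 1.4 rad), with the hinge near (0.545, -0.251) and yaw about -0.17. I'll shut the fingers and go behind the lid first.

```bash
R='[0.42,-0.21,0.045,0,0,0.43,0]'; python3 jog.py '[[0.42,-0.21,0.045,0,0,0.43,0],[0.42,-0.21,0.045,0,0,0.43,0],[0.42,-0.21,0.045,0,0,0.43,0],[0.42,-0.21,0.045,0,0,0.43,0],[0.42,-0.21,0.045,0,0,0.43,0],[0.42,-0.21,0.045,0,0,0.43,0],[0.42,-0.21,0.045,0,0,0.43,0],[0.42,-0.21,0.045,0,0,0.43,0],[0.42,-0.21,0.045,0,0,0.43,0],[0.42,-0.21,0.045,0,0,0.43,0]]'
```

```text
time_s: 1.35
eef_pos: [0.5001, -0.243, 0.1859]
eef_rot: [-0.0, 0.997, -0.083, -0.001]
wrist_force: [0.9, -0.5, 0.0]
opening: -0.004
grasp_force: 0.0
```

```bash
python3 - <<'E'
import numpy as np
from bench import ctrl, eyes, get_obs
from scipy.spatial.transform import Rotation as Ro
o=get_obs(); q=o["eef_rot"]; print(o["eef_pos"].round(4),Ro.from_quat(np.r_[q[1:],q[0]]).as_matrix().round(3),o["opening"],o["wrist_force"].round(1))
for t in np.linspace(1.5,0,11):
    c=.12*np.array([np.cos(t),np.sin(t)])+.011*np.array([-np.sin(t),np.cos(t)])
    print(round(t,2),(c[0]-.011).round(4),(c[1]+.06).round(4))
E
```

```text
[ 0.5001 -0.243   0.1859] [[ 0.986 -0.165 -0.001]
 [-0.165 -0.986  0.   ]
 [-0.001 -0.    -1.   ]] -0.0035782490677206775 [ 0.9 -0.5  0. ]
1.5 -0.0135 0.1805
1.35 0.0045 0.1795
1.2 0.0222 0.1758
1.05 0.0392 0.1696
0.9 0.055 0.1608
0.75 0.0693 0.1498
0.6 0.0818 0.1368
0.45 0.0923 0.1221
0.3 0.1004 0.106
0.15 0.106 0.0888
0.0 0.109 0.071
```

```bash
python3 jog.py '[[0.015,0,0.003,0,0,0,0],[0.031,0,0.005,0,0,0,0],[0.04,0,0.006,0,0,0,0],[0.049,0,0.007,0,0,0,0],[0.058,0,0.008,0,0,0,0],[0.067,0,0.01,0,0,0,0],[0.076,0,0.013,0,0,0,0],[0.084,0,0.016,0,0,0,0],[0.092,0,0.021,0,0,0,0],[0.1,0,0.025,0,0,0,0]]'; python3 - <<'E'
from bench import ctrl, eyes, get_obs
import cv2
cv2.imwrite("pics/s1.png",cv2.resize(eyes.camera("side")[90:330,180:440],None,fx=2,fy=2))
E
```

```text
time_s: 2.6
eef_pos: [0.5998, -0.2594, 0.161]
eef_rot: [-0.0, 0.997, -0.083, -0.0]
wrist_force: [-1.3, -0.9, 0.3]
opening: 0.003
grasp_force: 0.6
```

View pics/s1.png

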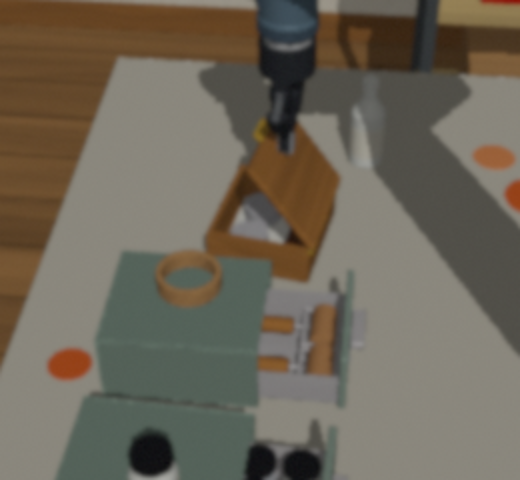

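The lid has swung to roughly 50°, with the fingertip on its outer face near the tab at crop px (287,148). I'll continue along the arc.

```bash
python3 jog.py '[[0.007,0,0.005,0,0,0,0],[0.014,0,0.011,0,0,0,0],[0.021,0,0.017,0,0,0,0],[0.027,0,0.024,0,0,0,0],[0.032,0,0.031,0,0,0,0],[0.037,0,0.039,0,0,0,0],[0.041,0,0.047,0,0,0,0],[0.045,0,0.055,0,0,0,0],[0.048,0,0.063,0,0,0,0],[0.05,0,0.07,0,0,0,0]]' && python3 jog.py '[[0.001,0,0.005,0,0,0,0],[0.002,0,0.01,0,0,0,0],[0.003,0,0.014,0,0,0,0],[0.003,0,0.017,0,0,0,0],[0.003,0,0.019,0,0,0,0]]'
```

```text
time_s: 3.9
eef_pos: [0.6487, -0.2677, 0.0906]
eef_rot: [-0.0, 0.997, -0.083, -0.0]
wrist_force: [-0.1, -0.2, 1.5]
opening: -0.002
grasp_force: 0.4
time_s: 4.53
eef_pos: [0.6517, -0.2682, 0.0722]
eef_rot: [0.0, 0.997, -0.083, 0.0]
wrist_force: [0.4, 0.6, 1.0]
opening: 0.002
grasp_force: 0.3
```

```bash
python3 jog.py '[[0,0,0.001,0,0,0,0],[0,0,0.002,0,0,0,0],[0,0,0.002,0,0,0,0]]' && python3 jog.py '[[0,0,0.001,0,0,0,0],[0,0,0.002,0,0,0,0],[0,0,0.002,0,0,0,0]]'
```

```text
time_s: 4.9
eef_pos: [0.6517, -0.2682, 0.0711]
eef_rot: [0.0, 0.997, -0.083, 0.0]
wrist_force: [-1.9, 1.4, 5.0]
opening: -0.002
grasp_force: 2.6
time_s: 5.28
eef_pos: [0.6517, -0.2683, 0.0709]
eef_rot: [0.0, 0.997, -0.083, 0.0]
wrist_force: [-6.9, 3.9, 15.2]
opening: 0.002
grasp_force: 7.6
```

The lid sits on its hard stop at TCP z = 0.071. I'll lift away and cross to the ink drawer.

```bash
python3 jog.py '[[0,0,-0.06,0,0,0,0],[0,0,-0.12,0,0,0,0],[0,0,-0.165,0,0,0,0],[-0.295,-0.478,-0.165,0,0,-0.13,0],[-0.295,-0.478,-0.165,0,0,-0.13,0],[-0.295,-0.478,-0.165,0,0,-0.13,0],[-0.295,-0.478,-0.165,0,0,-0.13,0],[-0.295,-0.478,-0.165,0,0,-0.13,0],[-0.295,-0.478,-0.165,0,0,-0.13,0],[-0.295,-0.478,-0.165,0,0,-0.13,0]]'; python3 - <<'E'
from bench import ctrl, eyes, get_obs
import cv2
cv2.imwrite("pics/t2.png",cv2.resize(eyes.camera("top")[140:320,180:460],None,fx=2.5,fy=2.5))
E
```

```text
time_s: 6.52
eef_pos: [0.4855, 0.1386, 0.2333]
eef_rot: [-0.0, 1.0, -0.018, 0.0]
wrist_force: [1.3, 0.4, 0.3]
opening: 0.001
grasp_force: 0.0
```

View pics/t2.png

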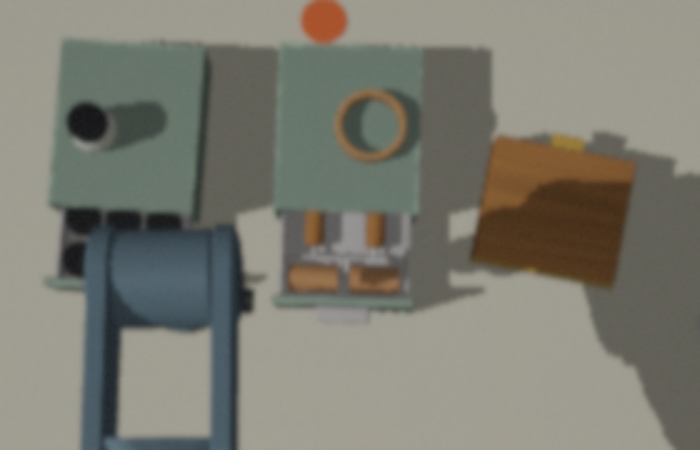

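The lid lies flat shut at crop px (555,210), and the roller drawer is untouched. Next I finish the crossing and descend in front of the ink pull.

```bash
python3 jog.py '[[-0.05,-0.112,0,0,0,0,0],[-0.05,-0.112,0,0,0,0,0],[-0.05,-0.112,0,0,0,0,0],[-0.05,-0.112,0.06,0,0,0,0],[-0.05,-0.112,0.12,0,0,0,0],[-0.05,-0.112,0.167,0,0,0,0],[-0.05,-0.112,0.167,0,0,0,0],[-0.05,-0.112,0.167,0,0,0,0]]'; python3 - <<'E'
from bench import ctrl, eyes, get_obs
import cv2
cv2.imwrite("pics/s2.png",cv2.resize(eyes.camera("side")[220:400,190:420],None,fx=3,fy=3))
E
```

```text
time_s: 7.58
eef_pos: [0.4423, 0.2504, 0.0679]
eef_rot: [-0.0, 1.0, -0.018, 0.001]
wrist_force: [-0.2, -0.2, 0.7]
opening: 0.002
grasp_force: 0.0
```

View pics/s2.png

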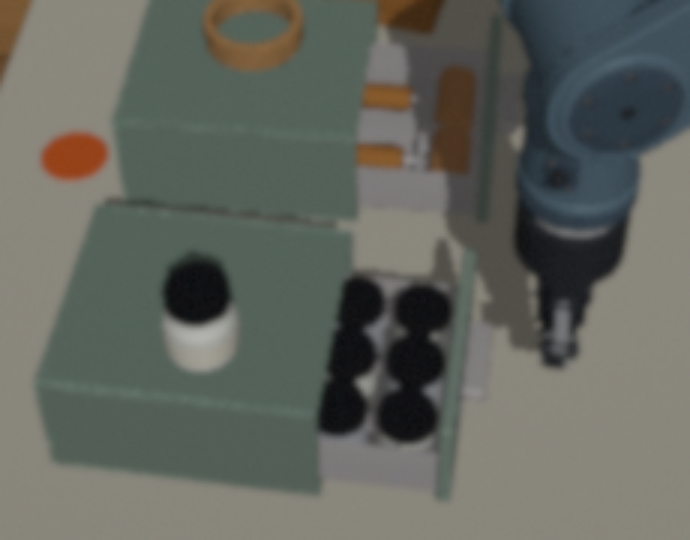

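The fingertip at (560,355) is aligned with the pull at (477,360). Now pushing, slowly.

```bash
python3 jog.py '[[0.015,0,0.005,0,0,0,0],[0.028,0,0.005,0,0,0,0],[0.034,0,0.005,0,0,0,0],[0.04,0,0.005,0,0,0,0],[0.047,0,0.005,0,0,0,0],[0.055,0,0.005,0,0,0,0],[0.064,0,0.005,0,0,0,0],[0.073,0,0.005,0,0,0,0],[0.082,0,0.005,0,0,0,0],[0.09,0,0.005,0,0,0,0]]' && python3 jog.py '[[0.006,0,0,0,0,0,0],[0.01,0,0,0,0,0,0],[0.014,0,0,0,0,0,0],[0.017,0,0,0,0,0,0],[0.02,0,0,0,0,0,0]]'
```

```text
time_s: 8.88
eef_pos: [0.531, 0.2473, 0.0611]
eef_rot: [0.0, 1.0, -0.018, -0.0]
wrist_force: [-2.4, -2.4, -0.1]
opening: 0.002
grasp_force: 1.2
time_s: 9.5
eef_pos: [0.5507, 0.2468, 0.0613]
eef_rot: [0.0, 1.0, -0.018, -0.0]
wrist_force: [-2.1, -1.1, -1.3]
opening: 0.001
grasp_force: 1.1
```

```bash
python3 jog.py '[[0.002,0,0,0,0,0,0],[0.004,0,0,0,0,0,0],[0.006,0,0,0,0,0,0],[0.006,0,0,0,0,0,0]]' && python3 jog.py '[[0.001,0,0,0,0,0,0],[0.002,0,0,0,0,0,0],[0.003,0,0,0,0,0,0],[0.003,0,0,0,0,0,0]]'
```

```text
time_s: 10.0
eef_pos: [0.557, 0.2467, 0.0614]
eef_rot: [-0.0, 1.0, -0.018, 0.0]
wrist_force: [-0.1, -0.5, -0.2]
opening: -0.0
grasp_force: 0.5
time_s: 10.5
eef_pos: [0.5598, 0.2465, 0.0614]
eef_rot: [-0.0, 1.0, -0.018, 0.0]
wrist_force: [-1.8, -0.6, 0.1]
opening: 0.002
grasp_force: 0.7
```

```bash
python3 jog.py '[[0.001,0,0,0,0,0,0],[0.002,0,0,0,0,0,0],[0.003,0,0,0,0,0,0],[0.003,0,0,0,0,0,0]]' && python3 jog.py '[[0.001,0,0,0,0,0,0],[0.002,0,0,0,0,0,0],[0.002,0,0,0,0,0,0]]'
```

```text
time_s: 11.0
eef_pos: [0.5624, 0.2464, 0.0613]
eef_rot: [-0.0, 1.0, -0.018, -0.0]
wrist_force: [-3.8, -0.2, 2.8]
opening: -0.002
grasp_force: 1.6
time_s: 11.38
eef_pos: [0.5625, 0.2464, 0.0612]
eef_rot: [0.0, 1.0, -0.018, -0.002]
wrist_force: [-10.5, 0.5, 7.0]
opening: -0.002
grasp_force: 5.2
```

It hit the hard stop at x = 0.5625. I'll back off, lift, and check.

```bash
python3 jog.py '[[-0.02,0,0,0,0,0,0],[-0.06,0,0,0,0,0,0],[-0.11,0,0,0,0,0,0],[-0.15,0,-0.03,0,0,0,0],[-0.2,0,-0.08,0,0,0,0],[-0.2,0,-0.14,0,0,0,0],[-0.2,0,-0.14,0,0,0,0],[-0.2,0,-0.14,0,0,0,0]]'; python3 - <<'E'
from bench import ctrl, eyes, get_obs
import cv2
cv2.imwrite("pics/end.png",cv2.hconcat([cv2.resize(eyes.camera("top")[140:290,190:450],None,fx=1.6,fy=2*0.8), cv2.resize(eyes.camera("side")[130:390,195:375],(166,240))]))
cv2.imwrite("pics/end2.png",cv2.resize(eyes.camera("side")[130:400,190:390],None,fx=2.2,fy=2.2))
E
```

```text
time_s: 12.38
eef_pos: [0.3655, 0.2536, 0.2018]
eef_rot: [-0.0, 1.0, -0.018, 0.001]
wrist_force: [0.5, 0.1, -0.2]
opening: -0.002
grasp_force: 0.0
```

View pics/end2.png

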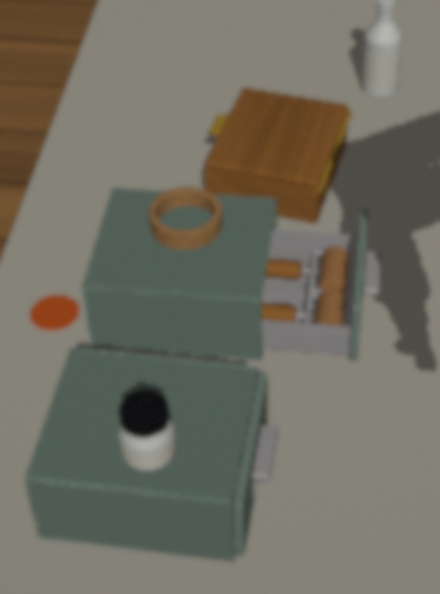

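The ink drawer is home (front at (255,450)), the lid is flat at (280,140), the roller drawer is still open at (320,290), and the jar and tape haven't moved.

```bash
python3 -c "
from bench import ctrl, eyes, get_obs
print(ctrl.hand_in())"
```

```text
the job is handed in; nothing more can be done
None
```

The ink drawer is pushed fully home and the palette lid lies shut, both pushed slowly to their stops with the fingertips; the roller drawer is still open, the loose items were left alone, and the job is handed in (no verdict was returned).

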